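Take a camera head apart into its rework places

ROBOT

A 6-joint arm with a two-finger parallel gripper is mounted at the origin on the work surface. World frame = base frame: x ahead of the robot, y to its left, z up, the work surface at z = 0. Lengths are in m, angles in rad, forces in N, time in s.
With the tool pointing down it reaches from about 0.225 to 0.875 m from the base axis. Payload 3.4 kg.
Tool frame: the origin (TCP) lies at the very end of the fingers, on their centre line; the grasp point (between the pads) lies 19 mm behind it; z points along the fingers, y is the line along which they close (so a half turn about z gives the same grasp; the last joint's range is limited). The gripper opens to 85 mm and grips with 20 to 120 N. Pads are 22 mm wide; open, the fingers measure 114 mm over their backs; the gripper's body (76 mm by 85 mm) begins 54 mm behind the grasp point. The pads swing forward as they close: fully open they stand 13 mm farther back than shut.
Start: joints at [-1.311, 0.276, 1.505, -0, 1.361, -0.121], TCP at [0.214, -0.534, 0.231] pointing down, gripper open.
Joint ranges: [-2.89, 2.89], [-0.75, 2.08], [0.22, 2.7], [-1.18, 4.32], [0.11, 2.71], [-2.7, 2.7]. Speed limits (rad/s): [2.57, 2.57, 3.14, 3.14, 3.14, 3.14].

INTERFACE

Orientations are given as a unit quaternion [w, x, y, z].
In Python, from rig import readout, vision, manip gives the robot as it stands.
- The arm moves only by the shell command python3 -m handwheel 'ROWS' [FORCE]. ROWS is JSON, a list of rows, each a list of 3 entries, a list of its own where there are three numbers: the shift along the tool's x, y, z in mm, then the turn, a rotation vector about the tool's x, y, z in units of 6 degrees (1.0 is 6 degrees), then the closure, from -1 (fully open) to 1 (shut), so that 0 is half open. A call has 1 to 20 rows; each row shifts and turns the commanded pose from where the row before left it, along the tool's axes as they then stand; what a row does not reach is not made up. A row lasts 1/8 s, in which the tool goes at most 62.5 mm and 10.7 degrees, less where a joint would pass 70% of its speed; a pose out of reach is approached as far as the arm can. A call is refused whole if a number of a shift passes 62.5 or a number of a turn 1, either way. A call with a gripper value outside its range is refused whole. The fingers move at their own pace and stop on an object; FORCE is the grip in N (left out, the last holds). Time passes only in rows, so rows that do not move let the fingers close. It gives the time, the measured TCP pose, the force, the opening and the grip force at its end, in the units of the state.
- readout.get_state(): the state, without advancing time (a new reading comes with each control period).
- vision.get_image(name): name is "side" or "top" or "wrist"; returns the picture (420x560x3 uint8, blue, green, red); there is no depth.
- vision.camera_params(name): a dict with "intrinsics" (3x3 intrinsics, pixels), "rvec" (rotation vector, rad) and "tvec" (3), from world to camera coordinates, as OpenCV has them; the wrist camera has in their place "hand_eye" (4x4, takes a point from camera to tool coordinates, whose origin is the TCP and whose axes are the flange's). Camera axes: x right, y down, z forward; pixel columns grow to the right and rows downward; lengths in m; the calibration is good to about 2 mm. A picture is of the moment at which its call begins: read the wrist's pose just before it. camera_params takes no time and is no camera call.
- manip.sign_off(): hands the job in; it is judged then, once.
The state is a dict: "clock": time; "qpos": joint angles; "qd": joint speeds; "effort": joint torques, N m; "position": TCP position; "ee_rot": TCP orientation; "contact_force": force on the tool from outside, world axes, zero at the start; "moment": the same for the moment, N m; "width": finger opening in m; "gripper_force": force on a finger pad.
Only numpy, scipy, OpenCV 4.12 (cv2) and the standard library are available. Lean on these libraries where they do the work, as an engineer would, in place of code of your own. Each camera call takes 0.05 s, during which the arm holds its last target. There are 200 camera calls.

TASK

Take the stacked camera head on the dark steel plate apart from the top down: stand the lens upright in the round dish, thread the steel ring over the post of the post stand, and lay the board carrier flat, board up, in the square tray and the finned heat sink flat, fins up, in the long tray, each resting fully on the floor of its place. Set every part down gently, do not let any of them fall, and leave the open tub of screws where it stands.

Things in the scene. Friction and masses are not known exactly. Their poses are not given: they have to be found in the camera images.
- lens: Topmost part of the stack: black upright cylinder with a glass front on top, diameter 32, height 34 mm, about 80 g. Origin: centre of its underside; z up along its axis. It simply stands on the ring, nothing is fastened.
- mount_ring: Second part from the top: steel ring, outer diameter 42, bore 23, height 14 mm, about 60 g. Origin: centre of its underside; z up along its axis. It lies loose on the board carrier.
- board_carrier: Third part: square black block with a green circuit board as its top face, 50 x 50 mm, 16 mm thick, about 80 g. Origin: centre of its underside; x and y along its sides, z up out of the board. It lies loose on the heat sink, turned up to about 10 degrees from it.
- heat_sink: Bottom part: aluminium heat sink with seven fins along its length on top, 92 (x) x 56 (y) mm, 20 mm high, about 200 g; its long sides (the two outer fins) are upright and flat, to be gripped across the 56 mm. Origin: centre of its underside; x along the length, z up. It lies loose on the stack plate.
- stack_plate: Fixed dark steel plate, 120 (x) x 90 (y) mm, 6 mm thick, that carries the stack at the start. Origin: centre of its underside, on the table (z = 0). The parts' undersides stand at heights 6 (heat sink), 26 (carrier), 42 (ring) and 56 mm (lens) above the table, the top of the stack at 90 mm, the parts centred on the plate within 2 mm.
- round_dish: Place of the lens: fixed round dark grey dish, outer diameter 66, inner diameter 56 mm, rim 14 mm high, floor 4 mm above the table. Origin: centre of its underside.
- post_stand: Place of the ring: fixed square dark grey plate, 84 x 84 mm, 6 mm thick, with an upright steel post in the middle, diameter 7 mm, its top 34 mm above the table. Origin: centre of its underside, below the post.
- square_tray: Place of the board carrier: fixed square dark grey tray, 82 x 82 mm outside, 74 x 74 mm inside, floor 3 mm and rim 7 mm above the table (a lip of 4 mm above the floor). Origin: centre of its underside; x and y along its sides.
- long_tray: Place of the heat sink: fixed oblong dark grey tray, 124 (x) x 88 (y) mm outside, 116 x 80 mm inside, floor 3 mm and rim 7 mm above the table (a lip of 4 mm above the floor). Origin: centre of its underside; x along its length.
- screw_tub: Loose open white tub of screws, to be left alone: 72 mm across at the rim, 60 mm at the foot, 30 mm high. Origin: centre of its underside. Other bystanders near the work are lower than 50 mm, apart from a bottle 110 mm high to the right of the robot, at least 0.2 m from every place.
There are look-alikes about, which are no part of the job. Leave any red look-alike of the square_tray alone.

How it is judged:
By the outcome, as a careful person would: the job done as asked, in the order asked, and still so for the second after the job is handed in, with the robot touching nothing.
It also fails if it takes over 120 s, if anything falls off the work surface, if the arm or the gripper's body presses on something with over 40 N, if the wrist force passes 120 N, or if a joint passes its speed limit or range.

## Working session

There is one attempt and no reset: what is moved stays moved. The work goes in short steps, Python scripts to look and compute and a shell command to move; the robot and the scene stay as the last step left them, time stands still between calls to the robot, and variables do not carry over. Pictures are saved under pics/ and viewed, at most 14 in all, crops included, and the job is handed in when it is done.

```bash
mkdir -p pics; ls; python3 - <<'E'
from rig import readout, vision
import cv2
s=readout.get_state();print(s)
for n in("top","side","wrist"):
    cv2.imwrite(f"pics/{n}0.png",vision.get_image(n)); print(n,vision.camera_params(n))
E
```

```text
pics
{'clock': 0.0, 'qpos': array([-1.31102120e+00,  2.76553799e-01,  1.50614733e+00,  2.52453059e-05,
        1.36071098e+00, -1.20972025e-01]), 'qd': array([-0.00039161, -0.00105372, -0.00123922, -0.0006512 ,  0.00087238,
       -0.0006185 ]), 'effort': array([ 3.32275033e-05, -4.16775334e+01, -2.45805234e+01, -4.56122543e-04,
        1.08080765e-02, -4.58512929e-06]), 'position': array([ 0.21355611, -0.53328702,  0.23045756]), 'ee_rot': array([-9.08389313e-04,  9.81933707e-01,  1.89223061e-01, -5.07725358e-05]), 'contact_force': array([-0.25315017, -0.0983371 ,  0.15550794]), 'moment': array([-0.0399644 , -0.01883262,  0.01495377]), 'gripper_force': 0.0, 'width': 0.08543379887817883}
top {'intrinsics': array([[469.42549422,   0.        , 276.87388175],
       [  0.        , 469.42549422, 203.6930634 ],
       [  0.        ,   0.        ,   1.        ]]), 'rvec': array([ 2.12128194, -2.12824805,  0.19427997]), 'tvec': array([0.07653066, 0.45855634, 1.33202068])}
side {'intrinsics': array([[492.00312558,   0.        , 279.50294317],
       [  0.        , 492.00312558, 215.91714094],
       [  0.        ,   0.        ,   1.        ]]), 'rvec': array([ 2.13810476, -0.89465269,  0.38406058]), 'tvec': array([-0.29200503,  0.30522024,  0.8340295 ])}
wrist {'intrinsics': array([[304.3296657 ,   0.        , 286.78926106],
       [  0.        , 304.3296657 , 207.20386166],
       [  0.        ,   0.        ,   1.        ]]), 'hand_eye': array([[-1.68369389e-04, -9.65091702e-01, -2.61912158e-01,
         6.62359530e-02],
       [ 9.99999755e-01, -3.40387328e-04,  6.11409714e-04,
        -3.95624101e-04],
       [-6.79218021e-04, -2.61911991e-01,  9.65091523e-01,
        -1.42853234e-01],
       [ 0.00000000e+00,  0.00000000e+00,  0.00000000e+00,
         1.00000000e+00]])}
```

View pics/top0.png

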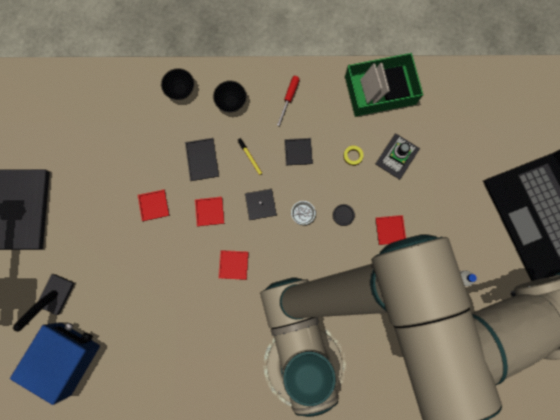

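View pics/side0.png

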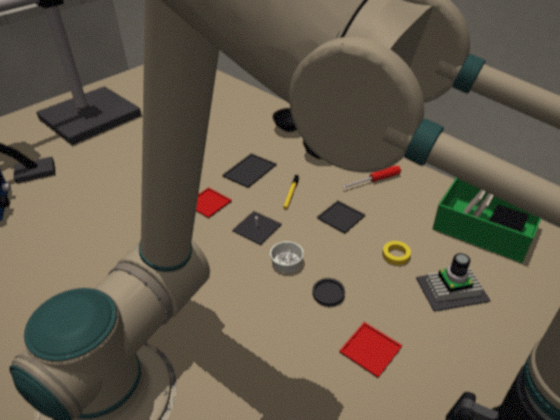

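The top picture shows the stack at about (400,155), dish (344,215), tub (303,212), post stand (261,204), square tray (299,151) and long tray (202,159). The red squares are look-alikes. The side view agrees.

```bash
cat > h.py <<'E'
import numpy as np, cv2
from scipy.spatial.transform import Rotation as R
from rig import readout, vision
def pose():
    s=readout.get_state(); q=s['ee_rot']; T=np.eye(4)
    T[:3,:3]=R.from_quat(np.r_[q[1:],q[0]]).as_matrix(); T[:3,3]=s['position']; return T,s
def cam(n,T=None):  # camera->world 4x4, K
    p=vision.camera_params(n)
    if n=="wrist": return T@p['hand_eye'],p['intrinsics']
    M=np.eye(4);M[:3,:3]=cv2.Rodrigues(p['rvec'])[0];M[:3,3]=p['tvec'];return np.linalg.inv(M),p['intrinsics']
def p2w(C,K,uv,z):
    uv=np.atleast_2d(uv); d=np.c_[uv,np.ones(len(uv))]@np.linalg.inv(K).T@C[:3,:3].T
    o=C[:3,3]; return o+d*((z-o[2])/d[:,2])[:,None]
def w2p(C,K,P):
    c=(np.atleast_2d(P)-C[:3,3])@C[:3,:3]; return (c@K.T)[:,:2]/c[:,2:]
def grab(n,name):
    T,s=pose(); im=vision.get_image(n); cv2.imwrite(f"pics/{name}.png",im); C,K=cam(n,T); np.savez(f"pics/{name}.npz",C=C,K=K); return im,C,K
def load(name):
    d=np.load(f"pics/{name}.npz"); return cv2.imread(f"pics/{name}.png"),d['C'],d['K']
def go(x,y,z,yaw):
    """yaw deg = world direction of tool y (mod 180). prints tool-frame shift(mm) and turn (6deg units)"""
    T,s=pose(); a=np.radians(yaw); best=None
    for k in (0,np.pi):
        Y=np.array([np.cos(a+k),np.sin(a+k),0]);Z=np.array([0,0,-1.]);X=np.cross(Y,Z)
        rv=R.from_matrix(T[:3,:3].T@np.c_[X,Y,Z]).as_rotvec()
        if best is None or np.linalg.norm(rv)<np.linalg.norm(best): best=rv
    d=T[:3,:3].T@(np.array([x,y,z])-T[:3,3])*1000
    t=np.degrees(best)/6
    dy=np.degrees(np.arctan2(T[1,1],T[0,1]))
    print("pos",T[:3,3].round(4),"tool y yaw",dy.round(1),"shift",d.round(1),"turn",t.round(2),"q6",s['qpos'][5].round(2))
E
python3 - <<'E'
from h import *
C,K=cam("top"); print(C[:3,3].round(3))
for n,uv,z in [("stack",(399,156),.006),("lens",(404,148),.09),("dish",(344,215),.014),("tub",(303,212),.03),("post",(261,204),.006),("sq",(299,151),.007),("long",(202,159),.007),("ring",(354,155),0)]: print(n,p2w(C,K,uv,z).round(3))
go(.45,-.3,.25,0)
im=cv2.resize(cv2.imread("pics/top0.png")[110:250,160:440],None,fx=2.8,fy=2.8,interpolation=cv2.INTER_CUBIC);cv2.imwrite("pics/topc.png",im)
E
```

```text
[0.208 0.074 1.393]
stack [[ 0.613 -0.299  0.006]]
lens [[ 0.612 -0.292  0.09 ]]
dish [[ 0.429 -0.125  0.014]]
tub [[ 0.436 -0.002  0.03 ]]
post [[0.465 0.123 0.006]]
sq [[0.63  0.007 0.007]]
long [[0.605 0.304 0.007]]
ring [[ 0.618 -0.163  0.   ]]
pos [ 0.2136 -0.5334  0.2307] tool y yaw -68.2 shift [ 306.2 -128.9  -19.1] turn [-1.000e-02 -1.000e-02 -1.136e+01] q6 -0.12
```

View pics/topc.png

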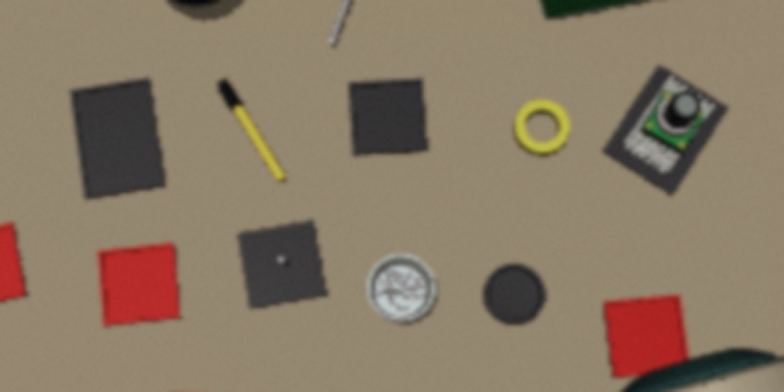

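The crop sharpens this: the trays and post stand are dark grey with clear edges, the stack is turned about 35°, and the yellow ring at (540,127) is a look-alike.

```bash
python3 - <<'E'
from h import *
im,C,K=cv2.imread("pics/top0.png"),*cam("top")
g=im.max(axis=2); m=(cv2.resize(g,None,fx=4,fy=4,interpolation=cv2.INTER_CUBIC)<92).astype(np.uint8)
def rep(n,box,z):
    x0,y0,x1,y1=[4*v for v in box]; c=max(cv2.findContours(m[y0:y1,x0:x1].copy(),0,1)[0],key=cv2.contourArea)
    uv=(c[:,0]+[x0,y0]-1.5)/4; w=p2w(C,K,uv,z)[:,:2]*1000
    r=cv2.minAreaRect(w.astype(np.float32)); print(n,np.round(r[0],1),np.round(r[1],1),round(r[2],1))
rep("plate",(370,128,424,184),.006);rep("dish",(328,200,360,232),.014);rep("post",(240,184,282,226),.006);rep("sq",(280,134,318,170),.007);rep("long",(180,132,224,186),.007)
go(.56,-.26,.28,-34)
E
```

```text
plate [ 612.9 -293.6] [ 89.3 120.2] 55.9
dish [ 430.1 -122.6] [64.  65.2] 62.6
post [464.7 124.4] [84.  83.5] 9.8
sq [628.   9.] [84.  81.8] 3.3
long [605.3 304.3] [125.5  88.8] 9.2
pos [ 0.2136 -0.5334  0.2307] tool y yaw -68.2 shift [ 423.2 -125.1  -49.1] turn [-0.01 -0.01 -5.7 ] q6 -0.12
```

```bash
python3 - <<'E'
from h import *
go(.6129,-.2936,.22,55.9)
E
```

```text
pos [ 0.2136 -0.5334  0.2307] tool y yaw -68.2 shift [459.8 -74.2  10.8] turn [-0.01  0.01  9.32] q6 -0.12
```

```bash
python3 -m handwheel '[[[46,-7.4,1],[0,0,0],-1],[[46,-7.4,1],[0,0,0],-1],[[46,-7.4,1],[0,0,0],-1],[[46,-7.4,1],[0,0,0],-1],[[46,-7.4,1],[0,0,0],-1],[[46,-7.4,1],[0,0,0],-1],[[46,-7.4,1],[0,0,0],-1],[[46,-7.4,1],[0,0,0],-1],[[46,-7.4,1],[0,0,0],-1],[[46,-7.4,1],[0,0,0],-1],[[0,0,0],[0,0,1],-1],[[0,0,0],[0,0,1],-1],[[0,0,0],[0,0,1],-1],[[0,0,0],[0,0,1],-1],[[0,0,0],[0,0,1],-1],[[0,0,0],[0,0,1],-1],[[0,0,0],[0,0,1],-1],[[0,0,0],[0,0,1],-1],[[0,0,0],[0,0,1],-1],[[0,0,0],[0,0,0.3],-1]]' 40
python3 - <<'E'
from h import *
go(.6129,-.2936,.22,55.9)
grab("wrist","w1")
E
```

```text
clock: 2.65
position: [0.6131, -0.2941, 0.2208]
ee_rot: [-0.0, 0.956, -0.292, -0.0]
contact_force: [0.2, -0.5, 0.5]
width: 0.0855
gripper_force: 0.0
pos [ 0.6131 -0.2941  0.2208] tool y yaw -124.0 shift [-0.4 -0.3  0.8] turn [0.   0.01 0.01] q6 1.61
```

View pics/w1.png

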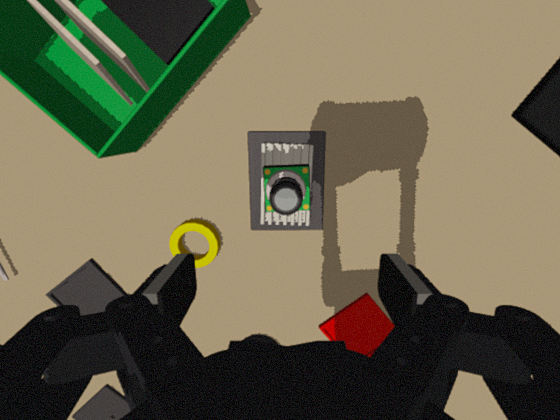

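The wrist picture shows the stack centred near (287,185): lens top at about (288,198), board about (264–310,165–210), heat sink about (261–313,143–226).

```bash
python3 - <<'E'
from h import *
im,C,K=load("w1")
cv2.imwrite("pics/w1c.png",cv2.resize(im[122:242,237:337],None,fx=5,fy=5,interpolation=cv2.INTER_CUBIC))
print(w2p(C,K,[[.6129,-.2936,z] for z in (.006,.042,.056,.09)]).round(1))
E
```

```text
[[286.6 182.3]
 [286.6 188.4]
 [286.6 191.2]
 [286.6 199. ]]
```

View pics/w1c.png

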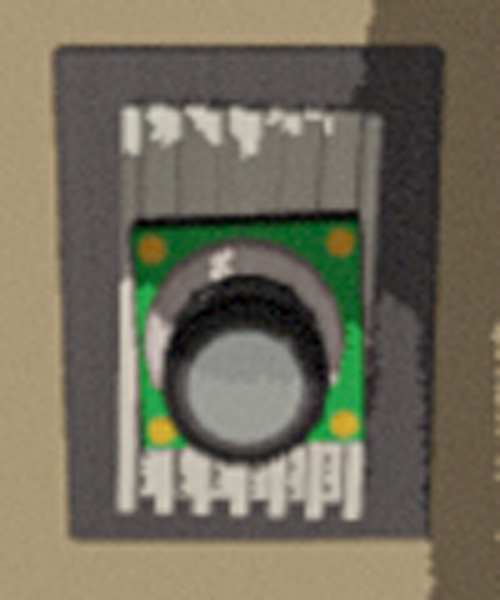

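The crop shows lens centre (246,384), ring top centre (245,335), board screws at (152,248), (342,242), (345,425) and (161,430), and heat sink corners near (121,107), (380,115), (360,518) and (118,512).

```bash
python3 - <<'E'
from h import *
im,C,K=load("w1")
f=lambda pts,z:p2w(C,K,(np.array(pts)+.5)/5-.5+[237,122],z)[:,:2]*1000
print("lens",f([(246,384)],.09).round(1),"ring",f([(245,335)],.056).round(1))
for n,p,z in (("board",[(152,248),(342,242),(345,425),(161,430)],.042),("sink",[(121,107),(380,115),(360,518),(118,512)],.026),("plate",[(54,47),(443,47),(430,538),(70,540)],.006)):
    w=f(p,z); l=w[0]+w[1]-w[2]-w[3]; s=w[1]+w[2]-w[0]-w[3]
    print(n,w.mean(0).round(1),"len",np.linalg.norm(l)/2,"wid",np.linalg.norm(s)/2,"yaw",np.degrees(np.arctan2(l[1],l[0])).round(1),np.degrees(np.arctan2(s[1],s[0])).round(1))
go(.6129,-.2936,.058,55.9)
E
```

```text
lens [[ 613.8 -293.3]] ring [[ 615.8 -294.2]]
board [ 612.3 -293.1] len 40.129775895660906 wid 40.31800974021136 yaw -32.2 -122.3
sink [ 613.5 -292.5] len 92.58009342336865 wid 56.463126507954534 yaw -35.7 -125.6
plate [ 613.  -293.4] len 118.6140447787872 wid 89.08037072699304 yaw -33.9 -123.9
pos [ 0.6131 -0.2941  0.221 ] tool y yaw -124.0 shift [ -0.4  -0.3 163. ] turn [0.   0.01 0.01] q6 1.62
```

```bash
python3 -m handwheel '[[[0,-0.8,30],[0,0,0],-1],[[0,0,30],[0,0,0],-1],[[0,0,30],[0,0,0],-1],[[0,0,30],[0,0,0],-1],[[0,0,20],[0,0,0],-1],[[0,0,15],[0,0,0],-0.4],[[0,0,7],[0,0,0],-0.2],[[0,0,0],[0,0,0],0],[[0,0,0],[0,0,0],0.1],[[0,0,0],[0,0,0],0.2],[[0,0,0],[0,0,0],0.3],[[0,0,0],[0,0,0],0.5],[[0,0,0],[0,0,0],1],[[0,0,0],[0,0,0],1],[[0,0,0],[0,0,0],1]]' 30
```

```text
clock: 4.58
position: [0.6142, -0.2939, 0.0603]
ee_rot: [0.0, 0.956, -0.292, 0.001]
contact_force: [-0.4, 0.1, 6.2]
width: 0.0309
gripper_force: 29.9
```

```bash
python3 -m handwheel '[[[0,0,-2],[0,0,0],1],[[0,0,-4],[0,0,0],1],[[0,0,-8],[0,0,0],1],[[0,0,0],[0,0,0],1]]'
python3 - <<'E'
from h import *
grab("side","s1"); im=cv2.imread("pics/s1.png"); C,K=cam("side"); u=w2p(C,K,[[.613,-.293,.06]])[0].astype(int); print(u)
cv2.imwrite("pics/s1c.png",cv2.resize(im[max(0,u[1]-70):u[1]+60,u[0]-80:min(560,u[0]+80)],None,fx=4,fy=4,interpolation=cv2.INTER_CUBIC))
go(.4301,-.1226,.06,55.9)
E
```

```text
clock: 5.08
position: [0.6143, -0.2939, 0.0742]
ee_rot: [0.0, 0.956, -0.292, 0.001]
contact_force: [0.2, -0.1, -0.6]
width: 0.0314
gripper_force: 29.7
[458 268]
pos [ 0.614  -0.2937  0.0738] tool y yaw -124.0 shift [-248.1  -39.1   13.5] turn [ 0.   -0.01  0.02] q6 1.62
```

View pics/s1c.png

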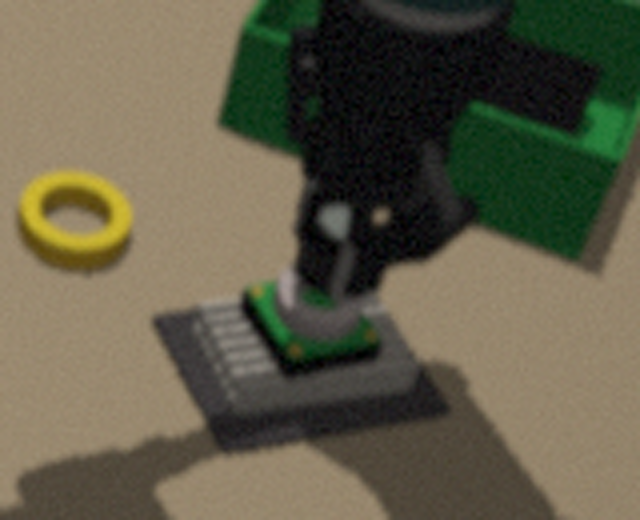

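The lens is off the ring and held, and the ring is still on the board. My grip is too low for the dish rim though: the finger tips would end below 14 mm. I'll set it back and regrip about 8 mm higher.

```bash
python3 -m handwheel '[[[0,0,7],[0,0,0],1],[[0,0,4],[0,0,0],1],[[0,0,1.5],[0,0,0],1],[[0,0,0.8],[0,0,0],1],[[0,0,0],[0,0,0],0.3],[[0,0,0],[0,0,0],0.1],[[0,0,0],[0,0,0],0],[[0,0,-4],[0,0,0],0],[[0,0,-4],[0,0,0],0],[[0,0,0],[0,0,0],0.1],[[0,0,0],[0,0,0],0.2],[[0,0,0],[0,0,0],0.3],[[0,0,0],[0,0,0],1],[[0,0,0],[0,0,0],1],[[0,0,0],[0,0,0],1]]' 30
```

```text
clock: 7.0
position: [0.6138, -0.2936, 0.0682]
ee_rot: [0.0, 0.956, -0.292, 0.0]
contact_force: [0.7, 0.1, 2.8]
width: 0.0308
gripper_force: 29.8
```

```bash
python3 -m handwheel '[[[0,0,-3],[0,0,0],1],[[0,0,-10],[0,0,0],1],[[0,0,-25],[0,0,0],1],[[0,0,-25],[0,0,0],1],[[-20,-3.1,-17],[0,0,0],1],[[-38,-6,0],[0,0,0],1],[[-38,-6,0],[0,0,0],1],[[-38,-6,0],[0,0,0],1],[[-38,-6,0],[0,0,0],1],[[-38,-6,0],[0,0,0],1],[[-38,-6,0],[0,0,0],1],[[0,0,0],[0,0,0],1]]'
python3 - <<'E'
from h import *
go(.4301,-.1226,.0162,55.9)
grab("wrist","w2")
E
```

```text
clock: 8.5
position: [0.4273, -0.1205, 0.1484]
ee_rot: [-0.0, 0.957, -0.292, -0.001]
contact_force: [0.1, 0.2, -0.7]
width: 0.0311
gripper_force: 29.8
pos [ 0.4273 -0.1205  0.1484] tool y yaw -123.9 shift [3.800e+00 1.000e-01 1.321e+02] turn [0.   0.02 0.03] q6 1.73
```

View pics/w2.png

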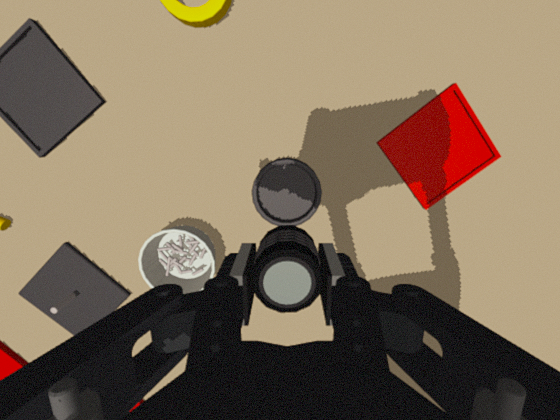

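Lens is held upright between the pads; dish rim at about (287,190), tub at (178,260), clear of the fingers.

```bash
python3 - <<'E'
from h import *
im,C,K=load("w2"); print(p2w(C,K,[[286.5,190.5]],.014), p2w(C,K,[[77,294]],.006))
E
python3 -m handwheel '[[[3.8,0,25],[0,0,0],1],[[0,0,30],[0,0,0],1],[[0,0,30],[0,0,0],1],[[0,0,20],[0,0,0],1],[[0,0,14],[0,0,0],1],[[0,0,7],[0,0,0],1],[[0,0,3],[0,0,0],1],[[0,0,1],[0,0,0],1],[[0,0,0],[0,0,0],1]]'
```

```text
[[ 0.4330352  -0.12390266  0.014     ]] [[0.46236489 0.1221279  0.006     ]]
clock: 9.68
position: [0.4335, -0.1248, 0.0184]
ee_rot: [0.0, 0.956, -0.292, 0.001]
contact_force: [0.1, -0.2, -1.0]
width: 0.0307
gripper_force: 29.8
```

```bash
python3 -m handwheel '[[[0,0,0.7],[0,0,0],1],[[0,0,0.6],[0,0,0],1],[[0,0,0.5],[0,0,0],1],[[0,0,0],[0,0,0],1]]'
```

```text
clock: 10.18
position: [0.433, -0.1246, 0.0162]
ee_rot: [0.0, 0.956, -0.292, -0.0]
contact_force: [-0.7, 0.1, -1.1]
width: 0.031
gripper_force: 29.8
```

```bash
python3 -m handwheel '[[[0,0,0.5],[0,0,0],1],[[0,0,0.5],[0,0,0],1],[[0,0,0],[0,0,0],1]]'; 
```

```text
clock: 10.55
position: [0.4331, -0.1246, 0.0161]
ee_rot: [0.0, 0.956, -0.292, 0.0]
contact_force: [-1.6, 0.8, 10.5]
width: 0.0307
gripper_force: 30.8
```

```bash
python3 -m handwheel '[[[0,0,-0.6],[0,0,0],1],[[0,0,0],[0,0,0],0.25],[[0,0,0],[0,0,0],0.1],[[0,0,0],[0,0,0],-0.1],[[0,0,0],[0,0,0],-0.3],[[0,0,-10],[0,0,0],-0.3],[[0,0,-25],[0,0,0],-0.5],[[0,0,-30],[0,0,0],-1],[[0,0,-40],[0,0,0],-1],[[0,0,-40],[0,0,0],-1],[[0,0,0],[0,0,0],-1],[[0,0,0],[0,0,0],-1]]'
python3 - <<'E'
from h import *
grab("wrist","w3")
go(.6135,-.2936,.16,55.9)
E
```

```text
clock: 12.05
position: [0.4326, -0.1244, 0.1608]
ee_rot: [0.0, 0.956, -0.292, -0.0]
contact_force: [-0.3, 0.2, -0.9]
width: 0.0854
gripper_force: 0.0
pos [ 0.4322 -0.1242  0.1601] tool y yaw -124.0 shift [245.   39.1  -0.3] turn [0.   0.02 0.02] q6 1.73
```

View pics/w3.png

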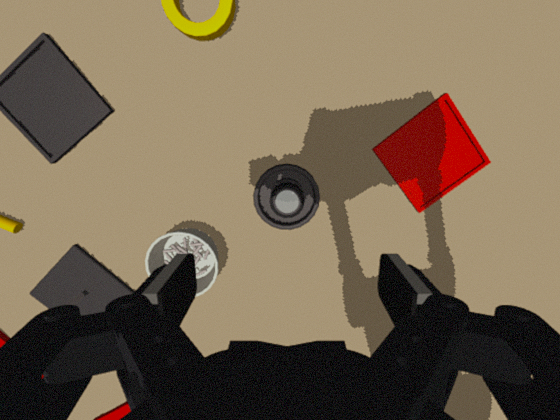

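Lens stands upright in the centre of the dish at (287,197). Next, back over the stack for the ring.

```bash
python3 -m handwheel '[[[20,3.1,0],[0,0,0],-1],[[37.5,6,0],[0,0,0],-1],[[37.5,6,0],[0,0,0],-1],[[37.5,6,0],[0,0,0],-1],[[37.5,6,0],[0,0,0],-1],[[37.5,6,0],[0,0,0],-1],[[37.5,6,0],[0,0,0],-1],[[0,0,0],[0,0,0],-1],[[0,0,0],[0,0,0],-1]]'
python3 - <<'E'
from h import *
im,C,K=grab("wrist","w4")
u=w2p(C,K,[[.613,-.293,.05]])[0].astype(int)-[60,50];print(u)
cv2.imwrite("pics/w4c.png",cv2.resize(im[u[1]:u[1]+100,u[0]:u[0]+120],None,fx=5,fy=5,interpolation=cv2.INTER_CUBIC))
go(.6135,-.2936,.05,55.9)
E
```

```text
clock: 13.22
position: [0.614, -0.2941, 0.1591]
ee_rot: [-0.0, 0.956, -0.292, -0.001]
contact_force: [0.2, -0.0, -1.2]
width: 0.0854
gripper_force: 0.0
[226 155]
pos [ 0.6138 -0.2937  0.1596] tool y yaw -124.0 shift [-0.000e+00  1.000e-01  1.096e+02] turn [0.   0.02 0.02] q6 1.62
```

View pics/w4c.png

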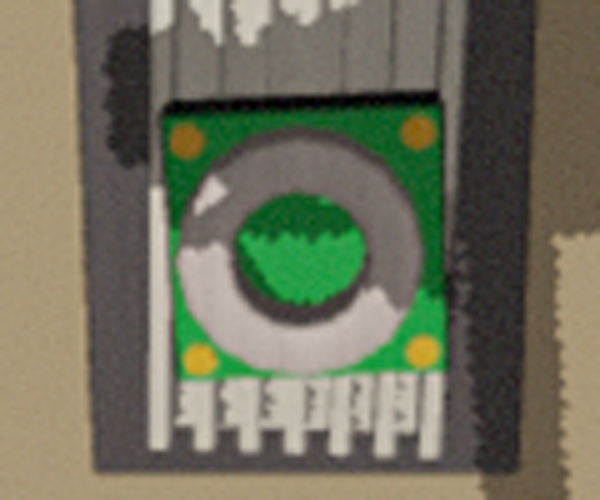

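Ring lies loose on the board, centre (301,251) in the crop; board screws at (187,141), (419,132), (422,351), (200,360).

```bash
python3 - <<'E'
from h import *
im,C,K=load("w4")
f=lambda pts,z:p2w(C,K,(np.array(pts)+.5)/5-.5+[226,155],z)[:,:2]*1000
print("ring",f([(301,251)],.056).round(1),"board",f([(187,141),(419,132),(422,351),(200,360)],.042).mean(0).round(1))
r=f([(301,251)],.056)[0]/1000; go(r[0],r[1],.0445,55.9)
E
```

```text
ring [[ 615.4 -293.9]] board [ 612.2 -292.9]
pos [ 0.6138 -0.2937  0.1596] tool y yaw -124.0 shift [  1.7  -0.7 115.1] turn [0.   0.02 0.02] q6 1.62
```

```bash
python3 -m handwheel '[[[1.5,-0.7,30],[0,0,0],-1],[[0,0,30],[0,0,0],-1],[[0,0,25],[0,0,0],-0.6],[[0,0,15],[0,0,0],-0.4],[[0,0,8],[0,0,0],-0.3],[[0,0,5],[0,0,0],-0.3],[[0,0,2],[0,0,0],-0.25],[[0,0,0],[0,0,0],-0.2],[[0,0,0],[0,0,0],-0.2]]'
```

```text
clock: 14.4
position: [0.6163, -0.2944, 0.0464]
ee_rot: [0.0, 0.956, -0.292, 0.001]
contact_force: [-0.4, -0.4, 0.8]
width: 0.0515
gripper_force: 0.0
```

```bash
python3 -m handwheel '[[[0,0,0],[0,0,0],-0.1],[[0,0,0],[0,0,0],-0.05],[[0,0,0],[0,0,0],0],[[0,0,0],[0,0,0],0.1],[[0,0,0],[0,0,0],1],[[0,0,0],[0,0,0],1],[[0,0,0],[0,0,0],1]]' 30
```

```text
clock: 15.28
position: [0.6162, -0.2944, 0.0461]
ee_rot: [0.0, 0.956, -0.292, 0.0]
contact_force: [-0.1, 0.2, 3.5]
width: 0.0397
gripper_force: 30.6
```

```bash
python3 -m handwheel '[[[0,0,-2],[0,0,0],1],[[0,0,-4],[0,0,0],1],[[0,0,-12],[0,0,0],1],[[0,0,-20],[0,0,0],1],[[0,0,-25],[0,0,0],1],[[0,0,-25],[0,0,0],1],[[0,0,-15],[0,0,0],1],[[0,0,0],[0,0,0],1]]'
python3 - <<'E'
from h import *
im,C,K=grab("wrist","w5")
cv2.imwrite("pics/w5c.png",cv2.resize(im[130:340,180:400],None,fx=2.7,fy=2.7,interpolation=cv2.INTER_CUBIC))
go(.4645,.1235,.10,55.9)
E
```

```text
clock: 16.27
position: [0.6167, -0.2946, 0.1505]
ee_rot: [0.0, 0.956, -0.292, 0.002]
contact_force: [0.4, -0.4, -0.6]
width: 0.04
gripper_force: 30.3
pos [ 0.616  -0.2942  0.1491] tool y yaw -124.0 shift [-359.1 -261.7   48.9] turn [ 0.   -0.01  0.02] q6 1.62
```

View pics/w5c.png

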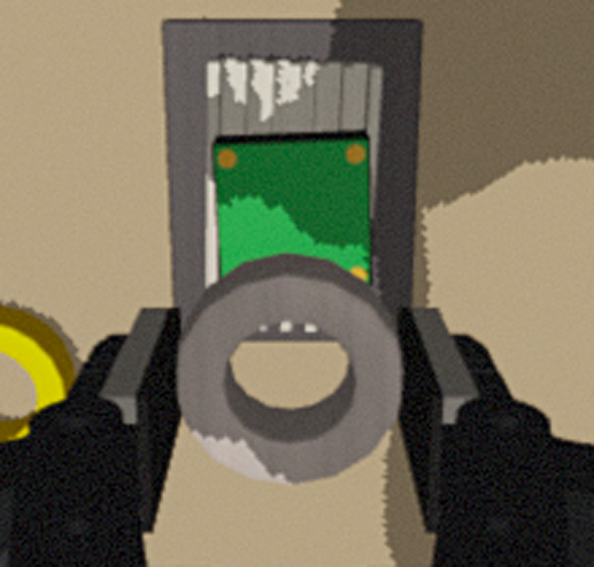

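Ring is held level between the pads, centred near (287,267) in the full image; the board stayed put.

```bash
python3 - <<'E'
from h import *
im,C,K=load("w5")
print(p2w(C,K,[[287.2,267]],.1594))
E
python3 -m handwheel '[[[-15,-11,0],[0,0,0],1],[[-30,-21.8,0],[0,0,0],1],[[-30,-21.8,0],[0,0,0],1],[[-30,-21.8,0],[0,0,0],1],[[-30,-21.8,0],[0,0,0],1],[[-30,-21.8,0],[0,0,0],1],[[-30,-21.8,0],[0,0,0],1],[[-30,-21.8,0],[0,0,0],1],[[-30,-21.8,0],[0,0,0],1],[[-30,-21.8,0],[0,0,0],1],[[-30,-21.8,0],[0,0,0],1],[[-30,-21.8,0],[0,0,0],1],[[-14,-11,0],[0,0,0],1],[[0,0,0],[0,0,0],1],[[0,0,0],[0,0,0],1]]'
python3 - <<'E'
from h import *
im,C,K=grab("wrist","w6")
print(w2p(C,K,[[.4645,.1235,.034]]))
go(.4645,.1235,.06,55.9)
E
```

```text
[[ 0.61651927 -0.29449405  0.1594    ]]
clock: 18.2
position: [0.465, 0.1228, 0.1486]
ee_rot: [0.0, 0.956, -0.292, 0.0]
contact_force: [0.6, -0.6, -0.8]
width: 0.0398
gripper_force: 30.4
[[286.53258489 203.90376878]]
pos [0.4651 0.1226 0.1487] tool y yaw -124.0 shift [-1.  -0.4 88.7] turn [ 0.   -0.01  0.01] q6 2.28
```

View pics/w6.png

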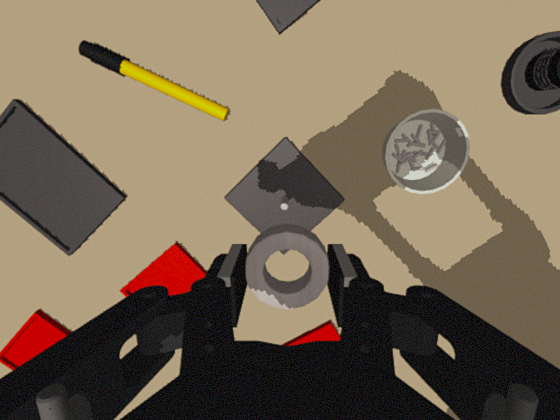

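Post top seen at (284,206.5), about 3 px from the prediction; the ring is centred between the pads.

```bash
python3 - <<'E'
from h import *
im,C,K=load("w6"); p=p2w(C,K,[[284,206.5]],.034)[0]; print(p)
go(p[0],p[1],.041,55.9)
E
```

```text
[0.46379388 0.12665281 0.034     ]
pos [0.4651 0.1226 0.1487] tool y yaw -124.0 shift [ -3.4  -2.7 107.7] turn [ 0.   -0.01  0.01] q6 2.28
```

```bash
python3 -m handwheel '[[[-2.6,-1.8,25],[0,0,0],1],[[0,0,30],[0,0,0],1],[[0,0,25],[0,0,0],1],[[0,0,20],[0,0,0],1],[[0,0,10],[0,0,0],1],[[0,0,10],[0,0,0],1],[[0,0,8],[0,0,0],1],[[0,0,4],[0,0,0],1],[[0,0,2],[0,0,0],1],[[0,0,1],[0,0,0],1],[[0,0,0],[0,0,0],1]]'
```

```text
clock: 19.62
position: [0.4636, 0.1265, 0.014]
ee_rot: [-0.0, 0.956, -0.292, 0.0]
contact_force: [0.2, 0.1, -0.0]
width: 0.0403
gripper_force: 30.4
```

```bash
python3 -m handwheel '[[[0,0,1],[0,0,0],1],[[0,0,1],[0,0,0],1],[[0,0,0.8],[0,0,0],1],[[0,0,0.6],[0,0,0],1],[[0,0,0],[0,0,0],1]]'
```

```text
clock: 20.25
position: [0.4634, 0.1264, 0.0103]
ee_rot: [0.0, 0.956, -0.292, -0.0]
contact_force: [-0.0, -0.4, -0.3]
width: 0.0402
gripper_force: 30.4
```

```bash
python3 -m handwheel '[[[0,0,0.5],[0,0,0],1],[[0,0,0.4],[0,0,0],1],[[0,0,0],[0,0,0],1]]'
```

```text
clock: 20.62
position: [0.4635, 0.1265, 0.01]
ee_rot: [-0.0, 0.956, -0.292, 0.0]
contact_force: [-0.8, 0.0, 5.0]
width: 0.04
gripper_force: 31.0
```

```bash
python3 -m handwheel '[[[0,0,0],[0,0,0],0.05],[[0,0,0],[0,0,0],-0.05],[[0,0,0],[0,0,0],-0.2],[[0,0,0],[0,0,0],-0.4],[[0,0,-10],[0,0,0],-0.4],[[0,0,-25],[0,0,0],-0.5],[[0,0,-30],[0,0,0],-1],[[0,0,-40],[0,0,0],-1],[[0,0,-40],[0,0,0],-1],[[0,0,0],[0,0,0],-1],[[0,0,0],[0,0,0],-1]]'
python3 - <<'E'
from h import *
im,C,K=grab("wrist","w7")
cv2.imwrite("pics/w7c.png",cv2.resize(im[130:270,200:380],None,fx=3,fy=3,interpolation=cv2.INTER_CUBIC))
go(.6127,-.2927,.155,57.8)
E
```

```text
clock: 22.0
position: [0.4629, 0.1264, 0.1544]
ee_rot: [0.0, 0.956, -0.292, -0.0]
contact_force: [0.2, 1.1, -0.5]
width: 0.0851
gripper_force: 0.0
pos [0.4626 0.1263 0.1538] tool y yaw -124.0 shift [358.7 263.5  -1.4] turn [ 0.01  0.01 -0.3 ] q6 2.29
```

View pics/w7c.png

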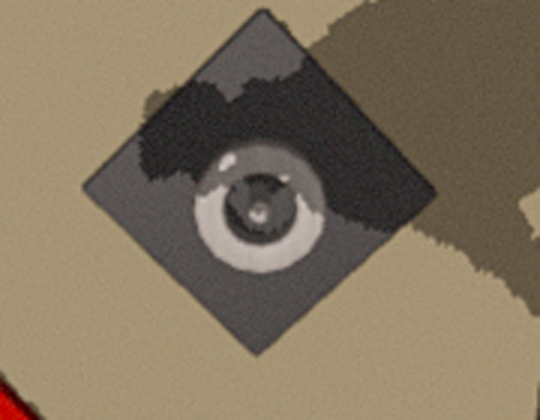

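Ring sits around the post, flat on the stand ((260,210) in the crop). Now the board carrier.

```bash
python3 -m handwheel '[[[15,11,0],[0,0,0],-1],[[30,22,0],[0,0,0],-1],[[30,22,0],[0,0,0],-1],[[30,22,0],[0,0,0],-1],[[30,22,0],[0,0,0],-1],[[30,22,0],[0,0,0],-1],[[30,22,0],[0,0,0],-1],[[30,22,0],[0,0,0],-1],[[30,22,0],[0,0,0],-1],[[30,22,0],[0,0,0],-1],[[30,22,0],[0,0,0],-1],[[30,22,0],[0,0,0],-1],[[14,11,0],[0,0,0],-1],[[0,0,0],[0,0,-0.3],-1],[[0,0,0],[0,0,0],-1],[[0,0,0],[0,0,0],-1]]' 40
python3 - <<'E'
from h import *
im,C,K=grab("wrist","w8")
# green board: fit
hsv=cv2.cvtColor(im,cv2.COLOR_BGR2HSV); u=w2p(C,K,[[.6125,-.293,.042]])[0].astype(int)
m=((hsv[...,0]>45)&(hsv[...,0]<85)&(hsv[...,1]>90)).astype(np.uint8); x0,y0=u-45
sub=cv2.morphologyEx(cv2.resize(m[y0:y0+90,x0:x0+90]*255,None,fx=4,fy=4,interpolation=cv2.INTER_LINEAR)//128,cv2.MORPH_CLOSE,np.ones((5,5)))
c=max(cv2.findContours(sub,0,1)[0],key=cv2.contourArea)
w=p2w(C,K,(c[:,0]-1.5)/4+[x0,y0],.042)[:,:2]*1000
print(cv2.minAreaRect(w.astype(np.float32)))
go(.6127,-.2927,.030,57.8)
E
```

```text
clock: 24.05
position: [0.6133, -0.2916, 0.1547]
ee_rot: [-0.0, 0.961, -0.277, -0.0]
contact_force: [-0.5, -0.3, 0.5]
width: 0.0854
gripper_force: 0.0
((613.1585693359375, -293.4555969238281), (49.41841125488281, 50.3802375793457), 59.190208435058594)
pos [ 0.6134 -0.2918  0.1548] tool y yaw -122.1 shift [-1.000e-01  1.100e+00  1.248e+02] turn [-0.    0.    0.01] q6 1.58
```

```bash
python3 -m handwheel '[[[0.5,1.5,30],[0,0,-0.1],-1],[[0,0,30],[0,0,0],-1],[[0,0,30],[0,0,0],-1],[[0,0,20],[0,0,0],-0.6],[[0,0,10],[0,0,0],-0.5],[[0,0,3],[0,0,0],-0.4],[[0,0,1.5],[0,0,0],-0.35],[[0,0,0],[0,0,0],-0.3],[[0,0,0],[0,0,0],-0.25],[[0,0,0],[0,0,0],-0.2],[[0,0,0],[0,0,0],-0.1],[[0,0,0],[0,0,0],1],[[0,0,0],[0,0,0],1],[[0,0,0],[0,0,0],1]]' 40
```

```text
clock: 25.85
position: [0.6136, -0.2949, 0.0307]
ee_rot: [0.0, 0.962, -0.272, 0.001]
contact_force: [-0.3, 0.8, 5.6]
width: 0.0486
gripper_force: 41.9
```

```bash
python3 -m handwheel '[[[0,0,-2],[0,0,0],1],[[0,0,-4],[0,0,0],1],[[0,0,-10],[0,0,0],1],[[0,0,-25],[0,0,0],1],[[0,0,-25],[0,0,0],1],[[0,0,-24],[0,0,0],1],[[0,0,0],[0,0,-0.9],1],[[0,0,0],[0,0,-0.9],1],[[0,0,0],[0,0,-0.9],1],[[0,0,0],[0,0,-0.9],1],[[0,0,0],[0,0,-0.9],1],[[0,0,0],[0,0,-0.9],1],[[0,0,0],[0,0,-0.4],1],[[0,0,0],[0,0,0],1]]'
python3 - <<'E'
from h import *
im,C,K=grab("wrist","w9")
# refine heat sink pose: bright/greyish vs dark plate is hard; save only
go(.628,.009,.12,3.3)
E
```

```text
clock: 27.6
position: [0.6133, -0.2947, 0.1205]
ee_rot: [0.0, 1.0, 0.028, 0.0]
contact_force: [1.1, 0.4, 0.1]
width: 0.0484
gripper_force: 41.5
pos [ 0.6133 -0.2947  0.1204] tool y yaw -86.8 shift [ 3.150e+01 -3.024e+02  3.000e-01] turn [ 0.   -0.   14.98] q6 0.97
```

```bash
python3 -m handwheel '[[[2,-15,0],[0,0,0],1],[[3.5,-34,0],[0,0,0],1],[[3.5,-34,0],[0,0,0],1],[[3.5,-34,0],[0,0,0],1],[[3.5,-34,0],[0,0,0],1],[[3.5,-34,0],[0,0,0],1],[[3.5,-34,0],[0,0,0],1],[[3.5,-34,0],[0,0,0],1],[[3.5,-34,0],[0,0,0],1],[[1.5,-15,0],[0,0,0],1],[[0,0,0],[0,0,0],1],[[0,0,0],[0,0,0],1]]'
python3 - <<'E'
from h import *
im,C,K=grab("wrist","w10"); T,s=pose(); z=s['position'][2]+.0113
hsv=cv2.cvtColor(im,cv2.COLOR_BGR2HSV)
m=((hsv[...,0]>45)&(hsv[...,0]<85)&(hsv[...,1]>90)).astype(np.uint8)
c=max(cv2.findContours(m,0,1)[0],key=cv2.contourArea)
w=p2w(C,K,c[:,0],z)[:,:2]*1000
print("board",cv2.minAreaRect(w.astype(np.float32)))
g=im.max(axis=2); u=w2p(C,K,[[.628,.009,.007]])[0]; print(u)
m=(g<92).astype(np.uint8); m[:, :160]=0
n,l,st,ce=cv2.connectedComponentsWithStats(m)
print([(st[i].tolist()) for i in range(1,n) if st[i][4]>800])
go(.628,.009,.012,-86.7)
cv2.imwrite("pics/w10c.png",im)
E
```

```text
clock: 29.15
position: [0.6277, 0.0077, 0.12]
ee_rot: [0.0, 1.0, 0.028, -0.0]
contact_force: [0.8, -0.5, -0.5]
width: 0.0486
gripper_force: 41.5
board ((627.435791015625, 7.771400451660156), (50.376853942871094, 49.898807525634766), 3.124161720275879)
[285.52007672 203.17393381]
[[517, 0, 43, 76, 3005], [160, 159, 400, 261, 47206]]
pos [0.6278 0.0075 0.12  ] tool y yaw -86.8 shift [  0.3  -1.6 108. ] turn [ 0.01  0.   -0.02] q6 1.42
```

```bash
python3 -m handwheel '[[[0.3,-1,25],[0,0,0],1],[[0,0,30],[0,0,0],1],[[0,0,25],[0,0,0],1],[[0,0,15],[0,0,0],1],[[0,0,8],[0,0,0],1],[[0,0,4],[0,0,0],1],[[0,0,1],[0,0,0],1],[[0,0,1],[0,0,0],1],[[0,0,1],[0,0,0],1],[[0,0,1],[0,0,0],1],[[0,0,0.5],[0,0,0],1],[[0,0,0],[0,0,0],1]]'
```

```text
clock: 30.7
position: [0.628, 0.0097, 0.0085]
ee_rot: [0.0, 1.0, 0.028, -0.0]
contact_force: [0.6, -0.3, -0.5]
width: 0.0484
gripper_force: 41.5
```

```bash
python3 -m handwheel '[[[0,0,0.5],[0,0,0],1],[[0,0,0.5],[0,0,0],1],[[0,0,0.3],[0,0,0],1],[[0,0,0],[0,0,0],1]]'
```

```text
clock: 31.2
position: [0.6281, 0.0096, 0.0077]
ee_rot: [0.0, 1.0, 0.028, 0.0]
contact_force: [-1.9, 0.6, 5.4]
width: 0.0482
gripper_force: 42.1
```

```bash
python3 -m handwheel '[[[0,0,0],[0,0,0],-0.15],[[0,0,0],[0,0,0],-0.2],[[0,0,0],[0,0,0],-0.3],[[0,0,0],[0,0,0],-0.4],[[0,0,-8],[0,0,0],-0.5],[[0,0,-25],[0,0,0],-1],[[0,0,-35],[0,0,0],-1],[[0,0,-40],[0,0,0],-1],[[0,0,-45],[0,0,0],-1],[[0,0,0],[0,0,0],-1],[[0,0,0],[0,0,0],-1]]'
python3 - <<'E'
from h import *
im,C,K=grab("wrist","w11")
hsv=cv2.cvtColor(im,cv2.COLOR_BGR2HSV)
m=((hsv[...,0]>45)&(hsv[...,0]<85)&(hsv[...,1]>90)).astype(np.uint8); m[:100]=0
c=max(cv2.findContours(m,0,1)[0],key=cv2.contourArea)
print("board",cv2.minAreaRect((p2w(C,K,c[:,0],.019)[:,:2]*1000).astype(np.float32)))
# tray edges: dark mask around board
u=w2p(C,K,[[.628,.009,.007]])[0]; print(u)
m=(im.max(axis=2)<100).astype(np.uint8)|m; m[int(u[1])+55:]=0
c=max(cv2.findContours(m,0,1)[0],key=lambda c:cv2.contourArea(c)*(cv2.pointPolygonTest(c,tuple(map(float,u)),False)>=0))
print("tray",cv2.minAreaRect((p2w(C,K,c[:,0],.007)[:,:2]*1000).astype(np.float32)))
go(.6132,-.2932,.155,54.3)
cv2.imwrite("pics/w11.png",im)
E
```

```text
clock: 32.58
position: [0.6276, 0.0097, 0.1602]
ee_rot: [0.0, 1.0, 0.028, -0.0]
contact_force: [0.4, 0.1, -0.4]
width: 0.0853
gripper_force: 0.0
board ((627.64990234375, 9.794746398925781), (50.078704833984375, 49.35050582885742), 3.1970837116241455)
[287.73348788 193.0423436 ]
tray ((619.0262451171875, -49.07356262207031), (214.00466918945312, 98.30766296386719), 82.32184600830078)
pos [0.627  0.0097 0.1593] tool y yaw -86.8 shift [-30.8 301.7   4.3] turn [0.   0.02 6.49] q6 1.42
```

Board sits flat at (627.6, 9.8), centred in the tray (the tray fit merged with a shadow, so I go by the top-camera value). Now the heat sink.

```bash
python3 -m handwheel '[[[-2,15,0],[0,0,0],-1],[[-3.5,34,0],[0,0,0],-1],[[-3.5,34,0],[0,0,0],-1],[[-3.5,34,0],[0,0,0],-1],[[-3.5,34,0],[0,0,0],-1],[[-3.5,34,0],[0,0,0],-1],[[-3.5,34,0],[0,0,0],-1],[[-3.5,34,0],[0,0,0],-1],[[-3.5,34,0],[0,0,0],-1],[[-1,15,0],[0,0,0],-1],[[0,0,0],[0,0,0.95],-1],[[0,0,0],[0,0,0.95],-1],[[0,0,0],[0,0,0.95],-1],[[0,0,0],[0,0,0.95],-1],[[0,0,0],[0,0,0.95],-1],[[0,0,0],[0,0,0.95],-1],[[0,0,0],[0,0,0.8],-1],[[0,0,0],[0,0,0],-1]]'
python3 - <<'E'
from h import *
im,C,K=grab("wrist","w12")
u=w2p(C,K,[[.6132,-.2932,.026]])[0].astype(int)-[60,60];print(u)
cv2.imwrite("pics/w12c.png",cv2.resize(im[u[1]:u[1]+120,u[0]:u[0]+120],None,fx=5,fy=5,interpolation=cv2.INTER_CUBIC))
go(.6132,-.2932,.010,54.3)
E
```

```text
clock: 34.88
position: [0.6137, -0.2931, 0.1596]
ee_rot: [-0.0, 0.952, -0.307, -0.001]
contact_force: [0.9, -0.5, -0.4]
width: 0.0852
gripper_force: 0.0
[227 138]
pos [ 0.6137 -0.2932  0.1597] tool y yaw -125.7 shift [ -0.2   0.3 149.7] turn [-0.    0.01  0.  ] q6 1.65
```

View pics/w12c.png

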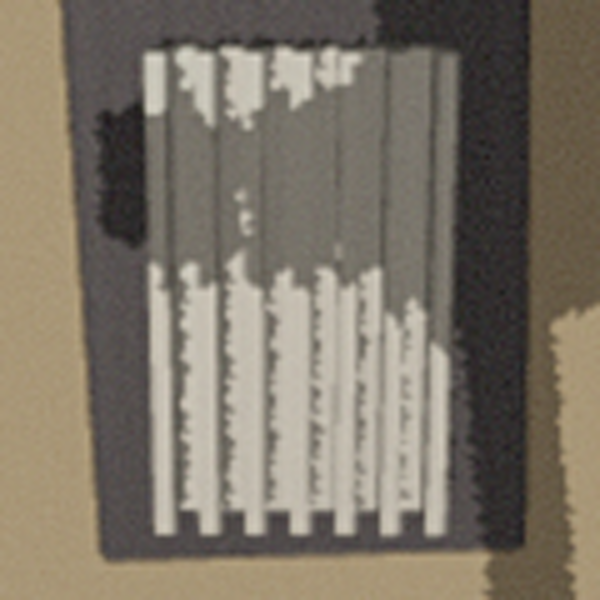

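Heat sink corners in the crop: (143,50), (460,50), (446,536), (154,537), nearly square to the tool.

```bash
python3 - <<'E'
from h import *
im,C,K=load("w12")
f=lambda pts,z:p2w(C,K,(np.array(pts)+.5)/5-.5+[227,138],z)[:,:2]*1000
w=f([(143,50),(460,50),(446,536),(154,537)],.026);l=w[0]+w[1]-w[2]-w[3]; s=w[1]+w[2]-w[0]-w[3]
print(w.mean(0).round(1),np.linalg.norm(l)/2,np.linalg.norm(s)/2,np.degrees(np.arctan2(l[1],l[0])).round(1),np.degrees(np.arctan2(s[1],s[0])).round(1))
c=w.mean(0)/1000; go(c[0],c[1],.012,np.degrees(np.arctan2(s[1],s[0])))
E
```

```text
[ 613.3 -292.5] 93.23670550416428 56.756217074818984 -35.9 -125.6
pos [ 0.6137 -0.2932  0.1597] tool y yaw -125.7 shift [ -0.5  -0.3 147.7] turn [-0.    0.01 -0.01] q6 1.65
```

```bash
python3 -m handwheel '[[[-0.5,0,30],[0,0,0],-1],[[0,0,30],[0,0,0],-1],[[0,0,30],[0,0,0],-1],[[0,0,25],[0,0,0],-1],[[0,0,17],[0,0,0],-0.8],[[0,0,9],[0,0,0],-0.6],[[0,0,5],[0,0,0],-0.5],[[0,0,2],[0,0,0],-0.45],[[0,0,0],[0,0,0],-0.4],[[0,0,0],[0,0,0],-0.35],[[0,0,0],[0,0,0],-0.3],[[0,0,0],[0,0,0],1],[[0,0,0],[0,0,0],1],[[0,0,0],[0,0,0],1]]' 60
```

```text
clock: 36.67
position: [0.6141, -0.2935, 0.0133]
ee_rot: [0.0, 0.952, -0.307, 0.001]
contact_force: [-1.4, 1.3, 5.9]
width: 0.054
gripper_force: 64.4
```

```bash
python3 -m handwheel '[[[0,0,-2],[0,0,0],1],[[0,0,-4],[0,0,0],1],[[0,0,-10],[0,0,0],1],[[0,0,-25],[0,0,0],1],[[0,0,-30],[0,0,0],1],[[0,0,-30],[0,0,0],1],[[0,0,-10],[0,0,0],1],[[0,0,0],[0,0,-0.9],1],[[0,0,0],[0,0,-0.9],1],[[0,0,0],[0,0,-0.9],1],[[0,0,0],[0,0,-0.9],1],[[0,0,0],[0,0,-0.9],1],[[0,0,0],[0,0,-0.9],1],[[0,0,0],[0,0,-0.9],1],[[0,0,0],[0,0,-0.9],1],[[0,0,0],[0,0,-0.3],1],[[0,0,0],[0,0,0],1]]'
python3 - <<'E'
from h import *
go(.6053,.3043,.125,-80.8)
E
```

```text
clock: 38.8
position: [0.6133, -0.2932, 0.1227]
ee_rot: [-0.0, 0.997, 0.08, -0.0]
contact_force: [0.0, 0.6, -1.5]
width: 0.0541
gripper_force: 63.7
pos [ 0.6133 -0.2932  0.1227] tool y yaw -80.8 shift [  87.2 -591.1   -2. ] turn [-0.    0.01 -0.01] q6 0.86
```

```bash
python3 -m handwheel '[[[2,-16,0],[0,0,0],1],[[5.2,-35,0],[0,0,0],1],[[5.2,-35,0],[0,0,0],1],[[5.2,-35,0],[0,0,0],1],[[5.2,-35,0],[0,0,0],1],[[5.2,-35,0],[0,0,0],1],[[5.2,-35,0],[0,0,0],1],[[5.2,-35,0],[0,0,0],1],[[5.2,-35,0],[0,0,0],1],[[5.2,-35,0],[0,0,0],1],[[5.2,-35,0],[0,0,0],1],[[5.2,-35,0],[0,0,0],1],[[5.2,-35,0],[0,0,0],1],[[5.2,-35,0],[0,0,0],1],[[5.2,-35,0],[0,0,0],1],[[5.2,-35,0],[0,0,0],1],[[5.2,-35,0],[0,0,0],1],[[2,-15,0],[0,0,0],1],[[0,0,0],[0,0,0],1],[[0,0,0],[0,0,0],1]]'
python3 - <<'E'
from h import *
im,C,K=grab("wrist","w13")
go(.6053,.3043,.014,-80.8)
u=w2p(C,K,[[.6053,.3043,.007]])[0]; print("pred",u)
# visible tray part: dark mask, bounded
m=(im.max(axis=2)<100).astype(np.uint8)
a=np.radians(9.2); X=np.array([np.cos(a),np.sin(a)]);Y=np.array([-X[1],X[0]])
# far +x edge and side edges along predicted lines, in tray coordinates (mm)
for y in (-30,-15,15,30):
    P=[np.r_[np.array([.6053,.3043])+X*t/1000+Y*y/1000,.007] for t in range(30,85)]
    q=np.round(w2p(C,K,P)).astype(int); v=[int(im[b,c].max()) if 0<=b<420 and 0<=c<560 else -1 for c,b in q]; k=[30+i for i in range(1,len(v)) if v[i-1]<100<=v[i]]; print("x edge at y",y,k)
for x in (40,50):
    for s in (-1,1):
        P=[np.r_[np.array([.6053,.3043])+X*x/1000+Y*t*s/1000,.007] for t in range(25,65)]
        q=np.round(w2p(C,K,P)).astype(int); v=[int(im[b,c].max()) if 0<=b<420 and 0<=c<560 else -1 for c,b in q]; k=[25+i for i in range(1,len(v)) if v[i-1]<100<=v[i]]; print("y edge",s,k)
E
```

```text
clock: 41.3
position: [0.6047, 0.3029, 0.1231]
ee_rot: [0.001, 0.997, 0.08, -0.0]
contact_force: [-0.4, 0.1, -2.0]
width: 0.0541
gripper_force: 63.7
pos [0.6049 0.3027 0.1231] tool y yaw -80.8 shift [  0.7  -1.6 109.1] turn [ 0.01  0.01 -0.01] q6 1.77
pred [285.39883717 201.72662779]
x edge at y -30 [63]
x edge at y -15 [63]
x edge at y 15 [36, 38, 42, 45, 47, 53, 57, 60]
x edge at y 30 [32, 36, 39, 44, 47, 51, 53, 55, 60]
y edge -1 [42]
y edge 1 [31, 34, 39, 45, 47]
y edge -1 [42]
y edge 1 [26, 31, 44]
```

```bash
python3 -m handwheel '[[[0.7,-1.5,25],[0,0,0],1],[[0,0,30],[0,0,0],1],[[0,0,25],[0,0,0],1],[[0,0,15],[0,0,0],1],[[0,0,8],[0,0,0],1],[[0,0,4],[0,0,0],1],[[0,0,1.5],[0,0,0],1],[[0,0,1],[0,0,0],1],[[0,0,1],[0,0,0],1],[[0,0,0.7],[0,0,0],1],[[0,0,0.5],[0,0,0],1],[[0,0,0],[0,0,0],1]]'
```

```text
clock: 42.85
position: [0.6054, 0.3056, 0.0114]
ee_rot: [0.0, 0.997, 0.08, -0.0]
contact_force: [0.3, -0.5, -1.6]
width: 0.0542
gripper_force: 63.7
```

```bash
python3 -m handwheel '[[[0,0,0.6],[0,0,0],1],[[0,0,0.5],[0,0,0],1],[[0,0,0.4],[0,0,0],1],[[0,0,0],[0,0,0],1]]'
```

```text
clock: 43.35
position: [0.6055, 0.3056, 0.0104]
ee_rot: [0.0, 0.997, 0.08, 0.0]
contact_force: [-0.3, -1.1, 2.4]
width: 0.0543
gripper_force: 64.1
```

```bash
python3 -m handwheel '[[[0,0,0.3],[0,0,0],1],[[0,0,0],[0,0,0],-0.28],[[0,0,0],[0,0,0],-0.35],[[0,0,0],[0,0,0],-0.45],[[0,0,0],[0,0,0],-0.55],[[0,0,-8],[0,0,0],-0.7],[[0,0,-25],[0,0,0],-1],[[0,0,-35],[0,0,0],-1],[[0,0,-40],[0,0,0],-1],[[0,0,-45],[0,0,0],-1],[[0,0,-40],[0,0,0],-1],[[-40,0,0],[0,0,0],-1],[[-40,0,0],[0,0,0],-1],[[-40,0,0],[0,0,0],-1],[[0,0,0],[0,0,0],-1],[[0,0,0],[0,0,0],-1]]'
python3 - <<'E'
from h import *
w,C,K=grab("wrist","w14"); im,C2,K2=grab("top","t2")
u=w2p(C,K,[[.6053,.3043,.02]])[0].astype(int);print(u)
a=cv2.resize(w[0:300,130:430],(400,400),interpolation=cv2.INTER_CUBIC)
b=cv2.resize(im[110:250,240:380],(400,400),interpolation=cv2.INTER_CUBIC)
cv2.imwrite("pics/final.png",np.hstack([a,b]))
E
```

```text
clock: 45.35
position: [0.4879, 0.2867, 0.2035]
ee_rot: [-0.0, 0.997, 0.08, 0.001]
contact_force: [-0.2, -0.2, -0.0]
width: 0.0856
gripper_force: 0.0
[288  70]
```

View pics/final.png

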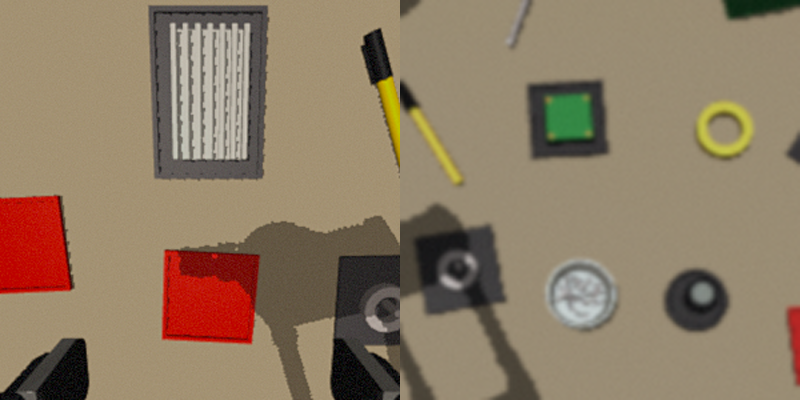

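The left half shows the heat sink fins up inside the long tray, centred near (210,92). The right half shows the carrier in the square tray (568,117), ring on the post (458,268), lens in the dish (700,295) and the tub where it was (582,293).

```bash
python3 -c "
from rig import manip; print(manip.sign_off())"
```

```text
the job is handed in; nothing more can be done
None
```

I took the camera head apart in order and handed the job in at about 45 s: lens upright in the dish, ring over the post, carrier board up in the square tray, heat sink fins up in the long tray, tub not moved (all seen in the last pictures; no verdict came back at hand-in).

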